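Set, lock and cycle the air press

TASK

Set up the air press for a run: turn the regulator's knob clockwise until its white pointer stands at the brass mark on the ring round it, then slide the steel guard fully home over the knob. Only then make a trial stroke: press the palm valve's mushroom head straight down to its stop, keep it there for two seconds and let it come all the way back up. Leave the ear defenders and the aerosol can between them where they are.

Things in the scene. Friction and masses are not known exactly. Their poses are not given: they have to be found in the camera images.
- regulator: Air filter-regulator under a grey bench bracket: foot 110 x 200 x 8 mm, upright plate at its +y end, top plate 92 x 196 mm, upper face 178 mm above the bench; a gauge on its front. Origin: centre of the foot's underside. -x points to the gauge's side, y along the guard's rails, z up. Knob axis at x = 0, y = -50 mm; the guard waits at the +y end. Stands left or right of the valve.
- knob (a joint): Black round knob on top of the bracket, 42 mm across, 40 mm high, top 224 mm above the bench, on a vertical axis. Value in rad, 0 to 3.0, growing clockwise seen from above (more pressure; the gauge needle follows). Friction about 0.05 N m; it stays where it is left. It starts 0.6 to 1.5 rad short of the mark: turn it clockwise, in one grasp if wished.
- knob_grip (a point): Point on the knob's axis 12 mm below its top, 212 mm above the bench: a good TCP height to grip it from above; fingertips 19 mm lower clear the dial flange (34 mm radius, top 183 mm above the bench) by 10 mm. Free space round the knob: 50 mm from its axis towards the waiting guard, more on the other sides. The waiting guard's tab is 261 mm high, about 100 to 115 mm from the axis.
- knob_pointer (a point): Tip of the knob's white pointer, 25 mm from the knob's axis, near the knob's foot (189 mm above the bench); a white line on the knob's top runs the same way. It turns with the knob.
- set_mark (a point): The mark: a brass tab 6 mm wide and 10 mm long on a thin dark ring round the knob's foot, its middle 30 mm from the knob's axis, 189 mm above the bench. It stays put, on the knob's free side (within 0.35 rad of the regulator's -y). The pointer is at the mark when both lie in one direction from the knob's axis (the two points are then 5 mm apart).
- guard (a joint): Lock guard: inverted steel channel 78 mm wide, 66 mm long along the rails, roof 237 mm above the bench, closed at its +y end, sliding on the bracket. Value in m: 0 fully open, 0.099 fully home over the knob, against its stop; it grows as the guard slides to the regulator's -y. Starts within 15 mm of open. It takes about 2 N to slide and stays where it is left; no latch.
- guard_tab (a point): Centre of the top of the upright steel tab on the guard's roof: 10 mm thick along the rails, 36 mm wide across them, 25 mm high, top 261 mm above the bench, roof 24 mm below. Moves with the guard. Pinch it across its 10 mm, the fingers closing along the regulator's y, TCP at this point (tips about 5 mm above the roof), or push it.
- palm_valve: Palm valve: an aluminium box 105 x 105 mm, 84 mm high, on a 150 x 120 mm foot bolted to the bench, with one black mushroom head on a sprung stem on its top. Origin: centre of its underside, on the bench; z up. It works the green air press at the right edge of the bench (330 mm high, nothing to touch there), whose ram comes down as the head is pressed.
- palm_head (a joint): The mushroom head, 66 mm across, 22 mm thick. Value in m: 0 up (at rest), 0.016 pressed down to its stop. The spring pushes back with 6 N at the top and about 16 N at the stop, and returns the head when it is let go. Arm and contact give a little: push on until it stops, when the force climbs past 16 N.
- palm_top (a point): Centre of the flat top (36 mm across) of the mushroom head, 136 mm above the bench when up, 120 mm when at its stop. Moves with the head.
- ear_defenders: Bystander: black ear defenders lying on the bench between the regulator and the valve, on the robot's side of them; two cups 76 mm high side by side, 148 mm over both, the headband reaching 118 mm towards the robot. Origin: on the bench between the cups.
- aerosol: Bystander: grey aerosol can, 64 mm across, 155 mm high, standing behind and between the regulator and the valve. Origin: centre of its underside.

How it is judged:
By the outcome, as a careful person would: the job done as asked, in the order asked, and still so for the second after the job is handed in, with the robot touching nothing.
It also fails if it takes over 70 s, if anything falls off the work surface, if the arm or the gripper's body presses on something with over 40 N, if the wrist force passes 120 N, or if a joint passes its speed limit or range.

ROBOT

A 7-joint arm with a two-finger parallel gripper is mounted at the origin on the work surface. World frame = base frame: x ahead of the robot, y to its left, z up, the work surface at z = 0. Lengths are in m, angles in rad, forces in N, time in s.
With the tool pointing down it reaches from about 0.4 to 0.925 m from the base axis. Payload 4.1 kg.
Tool frame: the origin (TCP) lies between the finger pads, 19 mm behind the fingertips; this is the grasp point; z points along the fingers, y is the line along which they close (so a half turn about z gives the same grasp; the last joint's range is limited). The gripper opens to 85 mm and grips with 20 to 120 N. Pads are 22 mm wide; open, the fingers measure 114 mm over their backs; the gripper's body (76 mm by 85 mm) begins 54 mm behind the grasp point. The pads swing forward as they close: fully open they stand 13 mm farther back than shut.
Start: joints at [-1.377, 0.398, 0.045, 1.537, -0.019, 1.207, -0.051], TCP at [0.188, 0.622, 0.25] pointing down, gripper open.
Joint ranges: [-2.82, 2.82], [-0.49, 2.23], [-1.37, 1.46], [0, 2.46], [-1.36, 4.5], [0.23, 2], [-2.94, 2.94]. Speed limits (rad/s): [2.57, 2.57, 3.14, 3.14, 3.14, 3.14, 3.14].

INTERFACE

Orientations are given as a unit quaternion [w, x, y, z].
In Python, from cell import env gives the robot as it stands.
- The arm moves only by the tool jog_arm, never from a script. Its argument "rows" is a list of rows, each a list of 3 entries, a list of its own where there are three numbers: the shift along the tool's x, y, z each as a share of 0.15 m, from -1 to 1, then the turn about the tool's z as a share of 90 degrees, from -1 to 1, then the opening, from 0 (shut) to 1 (fully open). A call has exactly 5 rows; each row is the pose to reach, as a shift and turn from the pose commanded when the call began, along the tool's axes at that moment; what a row does not reach only later rows make up. A row lasts 1/8 s, in which the tool goes at most 62.5 mm and 10.7 degrees, less where a joint would pass 70% of its speed; a pose out of reach is approached as far as the arm can. A call with a number of a shift or a turn outside -1 to 1 is refused whole. A call with a gripper value outside its range is refused whole. The fingers move at their own pace and stop on an object; "newtons" is the grip in N (left out, the last holds). Time passes only in rows, so rows that repeat a pose let the fingers close, or fill a call up. It gives the time, the measured TCP pose, the force, the opening and the grip force at its end, in the units of the state.
- env.observe(): the state, without advancing time (a new reading comes with each control period).
- env.read_camera(name): name is "scene" or "top" or "wrist"; returns the picture (420x560x3 uint8, red, green, blue); there is no depth.
- env.get_calibration(name): a dict with "mtx" (3x3 intrinsics, pixels), "k1" (the pictures are not rectified: a ray, as slopes to the right and down, at radius r is drawn at 1 + k1 r^2 times it, then the intrinsics apply), "world_from_camera" (4x4, takes a point from camera to world coordinates). Camera axes: x right, y up, looking along -z (the intrinsics and any distortion apply to the point x, -y, -z); pixel columns grow to the right and rows downward; lengths in m; the calibration is good to about 2 mm. A picture is of the moment at which its call begins: read the wrist's pose just before it. get_calibration takes no time and is no camera call; for the wrist camera it gives the pose at the moment of the call.
- env.finish_job(): hands the job in; it is judged then, once.
The state is a dict: "clock": time; "joint_pos": joint angles; "dq": joint speeds; "effort": joint torques, N m; "tool_pos": TCP position; "eef_rot": TCP orientation; "contact_force": force on the tool from outside, world axes, zero at the start; "torque": the same for the moment, N m; "grip_width": finger opening in m; "finger_force": force on a finger pad.
Only numpy, scipy, OpenCV 4.12 (cv2) and the standard library are available. Lean on these libraries where they do the work, as an engineer would, in place of code of your own. Each camera call takes 0.05 s, during which the arm holds its last target. There are 200 camera calls.

## Working session

There is one attempt and no reset: what is moved stays moved. The work goes in short steps, Python scripts to look and compute and a tool call to move; the robot and the scene stay as the last step left them, time stands still between calls to the robot, and variables do not carry over. Pictures are saved under pics/ and viewed, at most 13 in all, crops included, and the job is handed in when it is done.

Besides the shell and the picture viewer there is one more tool, called after ">>>" by a JSON object that holds its "api" and its "payload", one argument or row to a line. jog_arm: Moves the arm, as the interface text tells. Shift numbers are shares of 0.15 m and turn numbers shares of 90 degrees, none past 1 either way. Its arguments: {"type":"object","properties":{"rows":{"type":"array","items":{"type":"array"}},"newtons":{"type":"number"}},"required":["rows"]}

```bash
mkdir -p pics; cat > h.py <<'E'
import numpy as np,cv2
from cell import env
def ray(name,uv,C=None):
    C=C or env.get_calibration(name);M=np.array(C["mtx"]);k=C["k1"];T=np.array(C["world_from_camera"])
    d=np.array([(uv[0]-M[0,2])/M[0,0],(uv[1]-M[1,2])/M[1,1]]);s=d.copy()
    for _ in range(20): s=d/(1+k*(s@s))
    v=T[:3,:3]@np.array([s[0],-s[1],-1]);return T[:3,3],v
def onz(name,uv,z,C=None):
    o,v=ray(name,uv,C);return o+v*(z-o[2])/v[2]
def proj(name,p,C=None):
    C=C or env.get_calibration(name);M=np.array(C["mtx"]);T=np.array(C["world_from_camera"])
    q=T[:3,:3].T@(np.array(p)-T[:3,3]);s=np.array([q[0],-q[1]])/-q[2];s=s*(1+C["k1"]*(s@s))
    return M[:2,:2]@s+M[:2,2]
def snap(name,f):
    C=env.get_calibration(name);im=env.read_camera(name);cv2.imwrite("pics/"+f,im[:,:,::-1]);return im,C
E
python3 - <<'E'
from h import *
for n in("scene","top"):
    im,C=snap(n,n+"0.png");print(n,np.round(C["world_from_camera"],3).tolist(),C["k1"],np.array(C["mtx"]).tolist())
s=env.observe();print(s)
E
```

```text
scene [[-0.745, -0.501, 0.441, 1.007], [0.667, -0.548, 0.504, 0.476], [-0.011, 0.669, 0.743, 0.91], [0.0, 0.0, 0.0, 1.0]] -0.1301233649361664 [[469.855989334067, 0.0, 280.0949620784765], [0.0, 469.855989334067, 211.47340220861466], [0.0, 0.0, 1.0]]
top [[-0.001, 0.984, -0.178, 0.365], [-1.0, -0.003, -0.008, -0.011], [-0.008, 0.178, 0.984, 1.188], [0.0, 0.0, 0.0, 1.0]] 0.04899078907165328 [[441.73155682020723, 0.0, 281.19172180828826], [0.0, 441.73155682020723, 209.09208314441176], [0.0, 0.0, 1.0]]
{'clock': 0.1, 'joint_pos': array([-1.37698459,  0.39913759,  0.04503491,  1.53773589, -0.01871018,
        1.20690018, -0.05070883]), 'dq': array([-0.00039454, -0.00091152,  0.0009901 , -0.0038974 ,  0.00125916,
        0.00068609,  0.00123304]), 'effort': array([ 3.59159727e-03, -4.76259112e+01,  1.37031667e+00, -2.54949206e+01,
        1.18809487e-02,  4.99813803e-03, -1.14636603e-05]), 'tool_pos': array([0.18743682, 0.62183694, 0.24906271]), 'eef_rot': array([-7.23046933e-05,  1.45833296e-01,  9.89308787e-01, -8.76743839e-04]), 'contact_force': array([0.15335047, 0.36174273, 0.62832572]), 'torque': array([ 0.02841679, -0.0020368 , -0.01589644]), 'finger_force': 0.0, 'grip_width': 0.08528704295500829}
```

View pics/top0.png

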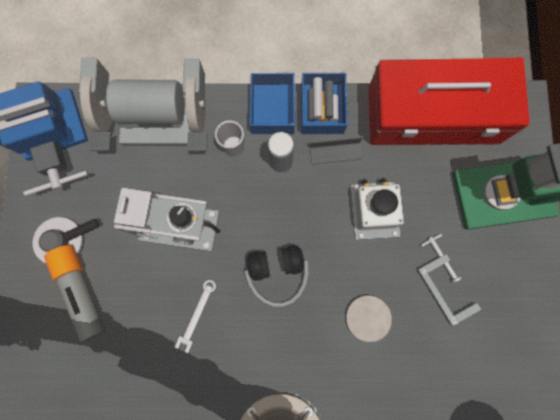

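View pics/scene0.png

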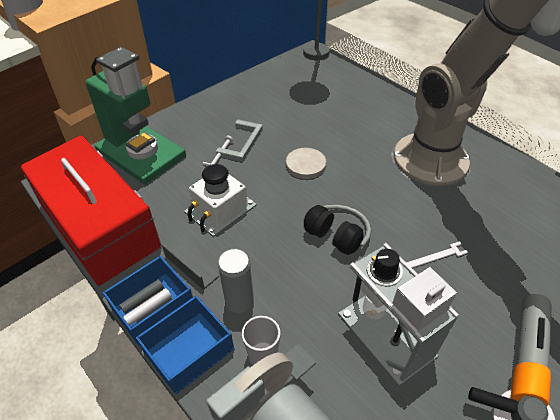

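The top view shows the regulator on the left: knob about (180,216), guard tab about (124,207). The valve head is about (383,202). In the scene view the knob is about (386,261), the tab about (436,291), and the head about (215,175). Next I'll enlarge both and locate these points.

```bash
python3 - <<'E'
from h import *
t=cv2.imread("pics/top0.png");s=cv2.imread("pics/scene0.png")
a=cv2.resize(t[180:255,105:230],None,fx=6,fy=6,interpolation=cv2.INTER_CUBIC)[:, :400*2]
cv2.imwrite("pics/tc.png",a)
b=cv2.resize(s[235:335,340:465],None,fx=6,fy=6,interpolation=cv2.INTER_CUBIC);cv2.imwrite("pics/sc.png",b)
for n,uv,z in(("top",(180,216),.224),("scene",(386,254),.224),("top",(124,207),.261),("scene",(436,291),.261),("top",(383,202),.136),("scene",(215,172),.136)):print(n,uv,onz(n,uv,z))
E
```

```text
top (180, 216) [0.52516103 0.21988787 0.224     ]
scene (386, 254) [0.52693231 0.21839643 0.224     ]
top (124, 207) [0.53881639 0.33036593 0.261     ]
scene (436, 291) [0.55056197 0.33734804 0.261     ]
top (383, 202) [ 0.57265551 -0.24902697  0.136     ]
scene (215, 172) [ 0.57805428 -0.25132472  0.136     ]
```

View pics/tc.png

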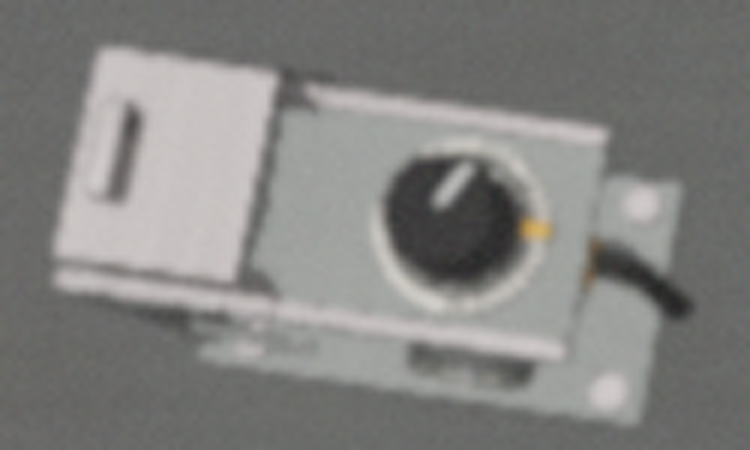

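View pics/sc.png

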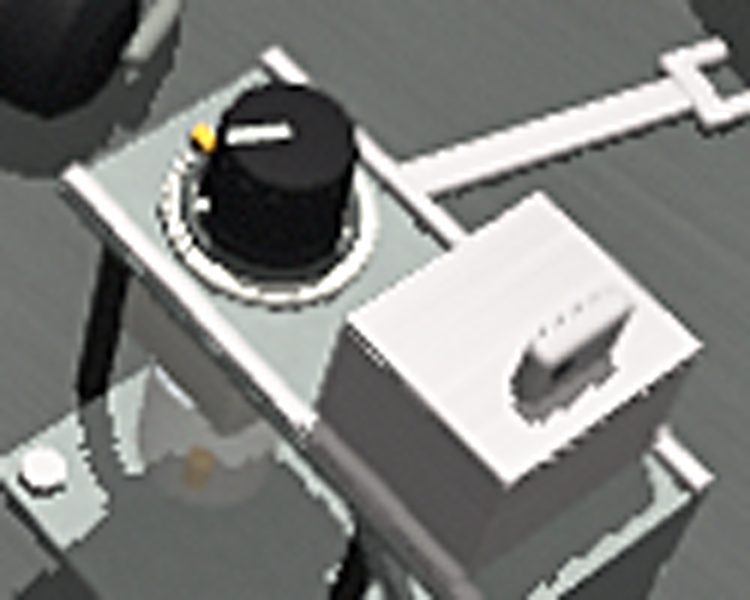

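```bash
cat > m.py <<'E'
from h import *
ft=lambda x,y:((x+.5)/6-.5+105,(y+.5)/6-.5+180)
fs=lambda x,y:((x+.5)/6-.5+340,(y+.5)/6-.5+235)
P={}
def p(l,n,c,z):
    q=onz(n,(ft if n=="top" else fs)(*c),z);print(l,n,q[:2].round(4));P[l+n]=q[:2]
p("knob","top",(441,207),.224);p("knob","scene",(288,135),.224)
p("tab","top",(108,148),.261);p("tab","scene",(578,325),.261)
p("mark","top",(536,229),.189);p("mark","scene",(204,137),.189)
p("tip","scene",(203,204),.189)
p("l0","top",(437,205),.224);p("l1","top",(468,166),.224)
p("l0","scene",(292,130),.224);p("l1","scene",(228,135),.224)
p("r1","top",(105,45),.237);p("r2","top",(278,72),.237);p("r3","top",(238,280),.237);p("r4","top",(58,255),.237)
p("r1","scene",(538,193),.237);p("r2","scene",(348,318),.237);p("r3","scene",(510,487),.237);p("r4","scene",(702,347),.237)
a=lambda v:round(float(np.degrees(np.arctan2(v[1],v[0]))),1)
for n in("top","scene"):
    print(n,"tab-knob",a(P["tab"+n]-P["knob"+n]),np.linalg.norm(P["tab"+n]-P["knob"+n]),"mark",a(P["mark"+n]-P["knob"+n]),"line",a(P["l1"+n]-P["l0"+n]))
print("tip",a(P["tipscene"]-P["knobscene"]),"edges",a(P["r1top"]-P["r2top"]),a(P["r4top"]-P["r3top"]),a(P["r1scene"]-P["r4scene"]),a(P["r2scene"]-P["r3scene"]))
# valve head: dark blob
for n,c in(("top",(383,202)),("scene",(215,175))):
    im=cv2.imread(f"pics/{n}0.png");m=(im.max(2)<60).astype("uint8");k,L,S,c2=cv2.connectedComponentsWithStats(m)
    i=L[c[1],c[0]];print(n,S[i],c2[i],onz(n,c2[i],.125))
for n in ("top","scene"):
    C=env.get_calibration(n); print(n,proj(n,(.575,-.25,.136)))
E
python3 m.py; python3 - <<'E'
from h import *
t=cv2.imread("pics/top0.png")[165:245,340:420];s=cv2.imread("pics/scene0.png")[150:230,175:255]
cv2.imwrite("pics/v.png",cv2.resize(np.hstack([t,s]),None,fx=5,fy=5,interpolation=cv2.INTER_CUBIC))
E
```

```text
knob top [0.5295 0.2243]
knob scene [0.5302 0.2249]
tab top [0.5448 0.3337]
tab scene [0.5471 0.3346]
mark top [0.5268 0.1964]
mark scene [0.5263 0.1943]
tip scene [0.5463 0.2111]
l0 top [0.5302 0.2258]
l1 top [0.5448 0.215 ]
l0 scene [0.5279 0.2245]
l1 scene [0.5437 0.2124]
r1 top [0.5879 0.3461]
r2 top [0.5776 0.2826]
r3 top [0.5007 0.293 ]
r4 top [0.5101 0.3581]
r1 scene [0.5012 0.2938]
r2 scene [0.5765 0.2827]
r3 scene [0.5865 0.3478]
r4 scene [0.51   0.3585]
top tab-knob 82.0 0.11050485167644668 mark -95.5 line -36.6
scene tab-knob 81.3 0.11105758409849803 mark -97.3 line -37.3
tip -40.6 edges 80.8 81.8 -97.8 -98.7
top [     0      0    560    420 228615] [275.31200927 211.24769153] [0.55264572 0.01142414 0.125     ]
scene [202 160  27  35 495] [215.01212121 176.24040404] [ 0.58091047 -0.24948045  0.125     ]
top [383.36440247 201.04685267]
scene [216.34045321 171.68686855]
```

View pics/v.png

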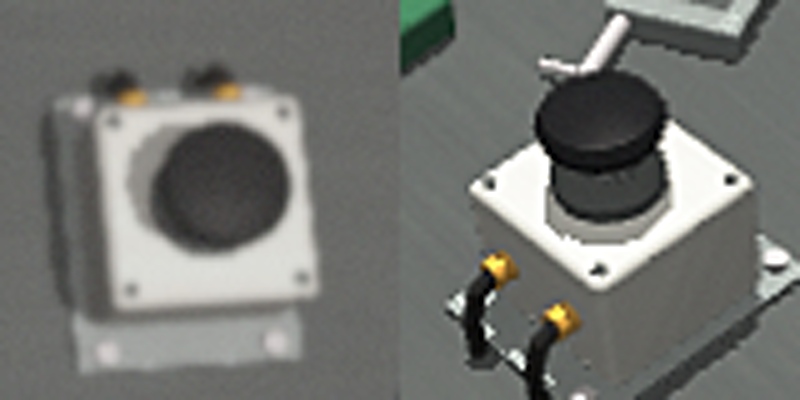

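The head's rim centre is at top-view (384.6,202.4) and scene-view (215,173). That puts the head near (0.575,-0.251). The knob is at (0.530,0.2245), the rail axis points at 81.3°, the pointer at about -37° and the mark at about -96.5°. So the knob needs about 59° clockwise.

>>> {"api": "jog_arm", "payload": {
  "rows": [
    [[-0.2,-0.1,-0.3],0.1,0.75],
    [[-0.5,-0.3,-0.6],0.22,0.75],
    [[-0.8,-0.5,-0.73],0.34,0.75],
    [[-1,-0.64,-0.73],0.45,0.75],
    [[-1,-0.64,-0.73],0.56,0.75]
  ],
  "newtons": 40
}}

```text
clock: 0.72
tool_pos: [0.3072, 0.4836, 0.3603]
eef_rot: [0.001, 0.559, 0.829, 0.0]
contact_force: [-0.2, 1.0, -0.1]
grip_width: 0.0643
finger_force: 0.0
```

```bash
cat >> h.py <<'E'
from scipy.spatial.transform import Rotation as Ro
def state():
    s=env.observe();w,x,y,z=s["eef_rot"];R=Ro.from_quat([x,y,z,w]).as_matrix();return s,R
def goto(p,ang=None):
    "shares to reach world p with the tool y line at ang deg"
    s,R=state();d=R.T@(np.array(p)-s["tool_pos"]);a=np.degrees(np.arctan2(R[1,1],R[0,1]))
    print("t",round(s["clock"],2),"tcp",s["tool_pos"].round(4),"yline",a.round(2),"j",s["joint_pos"].round(2),"F",s["contact_force"].round(1),"w",round(s["grip_width"],4),round(s["finger_force"],1))
    print("shares",(d/.15).round(3),"turn",None if ang is None else round(((a-ang+90)%180-90)/90,3))
E
python3 -c "
from h import *
goto((.530,.2245,.35),21)"
```

```text
t 0.72 tcp [0.3072 0.4836 0.3603] yline 22.07 j [-1.29  0.2   0.26  1.57 -0.05  1.38 -0.65] F [-0.2  1.  -0.1] w 0.0643 0.0
shares [-2.159  0.728  0.071] turn 0.012
```

>>> {"api": "jog_arm", "payload": {
  "rows": [
    [[-0.3,0.1,0],0,0.75],
    [[-0.6,0.2,0],0,0.75],
    [[-1,0.35,0],0,0.75],
    [[-1,0.35,0],0,0.75],
    [[-1,0.35,0],0,0.75]
  ]
}}

```text
clock: 1.35
tool_pos: [0.4098, 0.3693, 0.3592]
eef_rot: [-0.0, 0.553, 0.833, -0.0]
contact_force: [0.2, 0.6, 0.8]
grip_width: 0.0641
finger_force: 0.0
```

>>> {"api": "jog_arm", "payload": {
  "rows": [
    [[-0.3,0.1,0],0,0.75],
    [[-0.6,0.2,0],0,0.75],
    [[-0.95,0.35,0],0,0.75],
    [[-0.95,0.35,0],0,0.75],
    [[-0.95,0.35,0],0,0.75]
  ]
}}

```text
clock: 1.98
tool_pos: [0.5126, 0.2604, 0.359]
eef_rot: [-0.001, 0.552, 0.834, -0.0]
contact_force: [-0.6, 0.8, -0.8]
grip_width: 0.0638
finger_force: 0.0
```

```bash
python3 -c "
from h import *
goto((.530,.2245,.212),21)
im,C=snap('wrist','w1.png');print(C['k1'],np.round(C['world_from_camera'],3).tolist(),proj('wrist',(.53,.2245,.224),C),proj('wrist',(.5265,.195,.189),C))"
```

```text
t 1.98 tcp [0.5126 0.2604 0.359 ] yline 22.99 j [-0.92  0.22  0.45  1.57 -0.1   1.38 -0.05] F [-0.6  0.8 -0.8] w 0.0638 0.0
shares [-0.267  0.014  0.98 ] turn 0.022
0.009160289686701774 [[0.921, -0.373, -0.113, 0.484], [0.39, 0.88, 0.27, 0.328], [-0.001, -0.292, 0.956, 0.482], [0.0, 0.0, 0.0, 1.0]] [279.82608458 248.75232858] [263.60107482 259.1023386 ]
```

View pics/w1.png

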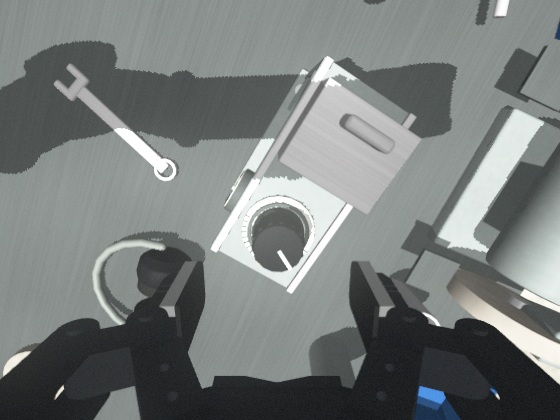

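The wrist view has the knob top at about (278,248), where I predicted (279.8,248.7), so the position holds. I'll go down on it.

>>> {"api": "jog_arm", "payload": {
  "rows": [
    [[-0.267,0.014,0],0.02,0.75],
    [[-0.267,0.014,0.2],0.02,0.75],
    [[-0.267,0.014,0.4],0.02,0.75],
    [[-0.267,0.014,0.5],0.02,0.75],
    [[-0.267,0.014,0.5],0.02,0.75]
  ]
}}

```text
clock: 2.65
tool_pos: [0.5301, 0.2235, 0.2837]
eef_rot: [-0.001, 0.565, 0.825, -0.001]
contact_force: [0.4, -0.2, -0.4]
grip_width: 0.0641
finger_force: 0.0
```

```bash
python3 -c "
from h import *
goto((.530,.2245,.212),21)"
```

```text
t 2.65 tcp [0.5301 0.2235 0.2837] yline 21.17 j [-0.86  0.26  0.47  1.68 -0.13  1.23  0.01] F [ 0.4 -0.2 -0.4] w 0.0641 0.0
shares [0.006 0.003 0.478] turn 0.002
```

>>> {"api": "jog_arm", "payload": {
  "rows": [
    [[0.006,0.003,0.15],0,0.75],
    [[0.006,0.003,0.3],0,0.75],
    [[0.006,0.003,0.42],0,0.75],
    [[0.006,0.003,0.47],0,0.75],
    [[0.006,0.003,0.47],0,0.75]
  ]
}}

```text
clock: 3.28
tool_pos: [0.5314, 0.2234, 0.2141]
eef_rot: [0.0, 0.566, 0.824, 0.0]
contact_force: [0.3, 0.1, 0.7]
grip_width: 0.0639
finger_force: 0.0
```

>>> {"api": "jog_arm", "payload": {
  "rows": [
    [[0,0,0],0,0.35],
    [[0,0,0],0,0.35],
    [[0,0,0],0,0.35],
    [[0,0,0],0,0.35],
    [[0,0,0],0,0.35]
  ],
  "newtons": 40
}}

```text
clock: 3.9
tool_pos: [0.5297, 0.2226, 0.2151]
eef_rot: [-0.001, 0.566, 0.824, -0.001]
contact_force: [-6.2, -2.3, 5.8]
grip_width: 0.0411
finger_force: 40.6
```

```bash
python3 -c "
from h import *
goto((.530,.2245,.212),21)"
```

```text
t 3.9 tcp [0.5297 0.2226 0.2151] yline 21.02 j [-0.84  0.32  0.46  1.77 -0.16  1.09  0.04] F [-6.2 -2.3  5.8] w 0.0411 40.6
shares [0.011 0.006 0.021] turn 0.0
```

>>> {"api": "jog_arm", "payload": {
  "rows": [
    [[0.005,-0.012,0],0,0.3],
    [[0.005,-0.012,0],0.1,0.3],
    [[0.005,-0.012,0],0.2,0.3],
    [[0.005,-0.012,0],0.3,0.3],
    [[0.005,-0.012,0],0.4,0.3]
  ]
}}

```text
clock: 4.53
tool_pos: [0.5287, 0.2225, 0.2151]
eef_rot: [-0.001, 0.795, 0.607, -0.001]
contact_force: [-4.1, -3.1, 6.7]
grip_width: 0.0408
finger_force: 40.8
```

>>> {"api": "jog_arm", "payload": {
  "rows": [
    [[0,0,0],0.1,0.3],
    [[0,0,0],0.2,0.3],
    [[0,0,0],0.25,0.3],
    [[0,0,0],0.25,0.3],
    [[0,0,0],0.25,0.3]
  ]
}}

```text
clock: 5.15
tool_pos: [0.5281, 0.2228, 0.2151]
eef_rot: [-0.001, 0.897, 0.442, -0.001]
contact_force: [-7.1, -2.9, 8.7]
grip_width: 0.0407
finger_force: 41.0
```

```bash
python3 -c "
from h import *
goto((.530,.2245,.212),-38)"
```

```text
t 5.15 tcp [0.5281 0.2228 0.2151] yline -37.49 j [-1.    0.35  0.66  1.78 -0.24  1.1  -0.91] F [-7.1 -2.9  8.7] w 0.0407 41.0
shares [0.017 0.003 0.021] turn 0.006
```

>>> {"api": "jog_arm", "payload": {
  "rows": [
    [[0,0,0],0,0.75],
    [[0,0,0],0,0.75],
    [[0,0,0],0,0.75],
    [[0,0,-0.2],0,0.75],
    [[0,0,-0.4],0,0.75]
  ]
}}

```text
clock: 5.78
tool_pos: [0.5293, 0.2233, 0.2744]
eef_rot: [0.0, 0.897, 0.442, -0.0]
contact_force: [-0.0, 0.1, -0.3]
grip_width: 0.064
finger_force: 0.0
```

>>> {"api": "jog_arm", "payload": {
  "rows": [
    [[0,0,-0.3],0,0.75],
    [[0,0,-0.6],0,0.75],
    [[0.3,0,-0.8],0,0.75],
    [[0.65,0,-0.8],0,0.75],
    [[0.65,0,-0.8],0,0.75]
  ]
}}

```text
clock: 6.4
tool_pos: [0.5892, 0.3055, 0.3913]
eef_rot: [0.0, 0.896, 0.445, -0.001]
contact_force: [-1.4, -0.2, -0.1]
grip_width: 0.0637
finger_force: 0.0
```

```bash
python3 -c "
from h import *
goto((.5465,.334,.35),81.3)
a,C=snap('wrist','w2.png');s,_=snap('scene','s2.png');t,_=snap('top','t2.png')
u,v=proj('wrist',(.529,.2235,.2),C);print(u,v)
u,v=int(u),int(v);f=lambda im,u,v,r:cv2.resize(im[max(0,v-r):v+r,max(0,u-r):u+r],(400,400),interpolation=cv2.INTER_CUBIC)
cv2.imwrite('pics/c2.png',np.hstack([f(s,386,260,25),f(t,180,216,20)])[:,:,::-1])"
```

```text
t 6.4 tcp [0.5892 0.3055 0.3913] yline -37.16 j [-0.98  0.43  0.67  1.29 -0.26  1.51 -0.99] F [-1.4 -0.2 -0.1] w 0.0637 0.0
shares [-0.02  -0.341  0.275] turn 0.684
277.6532445394099 281.93153006077495
```

View pics/c2.png

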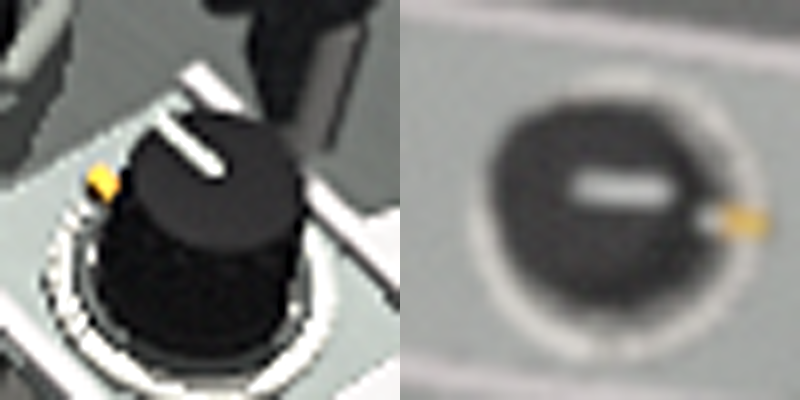

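```bash
python3 - <<'E'
from h import *
im=cv2.imread("pics/t2.png").astype(int)[:,:,::-1]
c=lambda x,y:((x-400+.5)/10-.5+160,(y+.5)/10-.5+196)
a=lambda v:np.degrees(np.arctan2(v[1],v[0])).round(1)
A=im[196:236,160:200];R,G,B=A[...,0],A[...,1],A[...,2]
ys,xs=np.nonzero(R-B>35);w=(R-B)[ys,xs];my,mx=(ys*w).sum()/w.sum()+196,(xs*w).sum()/w.sum()+160
sub=A[16:22,16:28].sum(2)-150;sub=sub*(sub>100);yy,xx=np.nonzero(sub);ww=sub[yy,xx]
P=np.array([onz("top",(x+176,y+212),.224)[:2] for x,y in zip(xx,yy)]);mu=(P*ww[:,None]).sum(0)/ww.sum();D=(P-mu)*np.sqrt(ww)[:,None]
v=np.linalg.svd(D)[2][0];v*=-np.sign(v[1]);print("line",mu,a(v))
M=onz("top",(mx,my),.189)[:2];T=onz("top",c(708,218),.189)[:2]
print("mark px",mx,my,"M",M,"T",T)
for k in((.530,.2245),(.529,.2235),(.5285,.2225)):print(k,"mark",a(M-k),"tip",a(T-k),"linemid",a(mu-k),np.linalg.norm(M-k))
# ring centre: bright ring in crop
E
```

```text
line [0.52866824 0.21607664] -94.5
mark px 193.8962900505902 217.71838111298482 M [0.52687719 0.19640683] T [0.52775679 0.20453646]
(0.53, 0.2245) mark -96.3 tip -96.4 linemid -99.0 0.028266204561817592
(0.529, 0.2235) mark -94.5 tip -93.8 linemid -92.6 0.02717620937127151
(0.5285, 0.2225) mark -93.6 tip -92.4 linemid -88.5 0.02614358812889776
```

The top view puts the pointer tip at crop (708,218), directly beside the brass mark at (746,222). The bearings are within about 1–2°. I'll check more closely with the wrist camera above the knob.

>>> {"api": "jog_arm", "payload": {
  "rows": [
    [[-0.3,0.02,0],0,0.75],
    [[-0.6,0.04,0],0,0.75],
    [[-0.8,0.06,0],0,0.75],
    [[-0.8,0.06,0],0,0.75],
    [[-0.8,0.06,0],0,0.75]
  ]
}}

```text
clock: 7.18
tool_pos: [0.5226, 0.1999, 0.3945]
eef_rot: [-0.001, 0.897, 0.442, 0.001]
contact_force: [1.3, 0.5, 0.8]
grip_width: 0.0637
finger_force: 0.0
```

>>> {"api": "jog_arm", "payload": {
  "rows": [
    [[-0.3,0,0],0,0.75],
    [[-0.5,0,0],0,0.75],
    [[-0.5,0,0],0,0.75],
    [[-0.5,0,0],0,0.75],
    [[-0.5,0,0],0,0.75]
  ]
}}

```text
clock: 7.8
tool_pos: [0.4776, 0.1418, 0.3938]
eef_rot: [0.0, 0.896, 0.443, -0.0]
contact_force: [0.2, 0.8, -0.5]
grip_width: 0.0639
finger_force: 0.0
```

```bash
python3 -c "
from h import *
goto((.53,.2245,.35),-38)
a,C=snap('wrist','w3.png')
u,v=proj('wrist',(.5295,.224,.2),C);print(u,v,np.array(C['world_from_camera'])[:3,3])
u,v=int(u),int(v);y0=max(0,v-50);x0=u-60;print(x0,y0)
cv2.imwrite('pics/c3.png',cv2.resize(a[y0:y0+100,x0:x0+120],None,fx=6,fy=6,interpolation=cv2.INTER_CUBIC)[:,:,::-1])"
```

```text
t 7.8 tcp [0.4776 0.1418 0.3938] yline -37.38 j [-1.08  0.04  0.73  1.68 -0.03  1.43 -0.99] F [ 0.2  0.8 -0.5] w 0.0639 0.0
shares [ 0.651 -0.057  0.292] turn 0.007
265.4387266142983 73.35208644015896 [0.52321816 0.20026761 0.51679587]
205 23
```

View pics/c3.png

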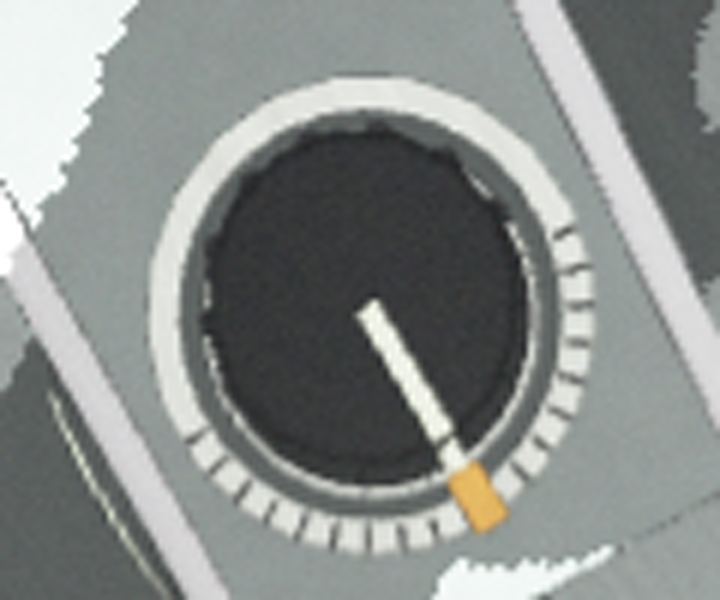

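The close view has the knob's white line, its pointer (455,452) and the brass mark (478,498) lined up about the dial centre (372,313), within about 1°. Next is the guard.

>>> {"api": "jog_arm", "payload": {
  "rows": [
    [[0.2,-0.1,0],0.11,0.5],
    [[0.4,-0.2,0],0.22,0.5],
    [[0.7,-0.3,0],0.33,0.5],
    [[1,-0.41,0],0.44,0.5],
    [[1,-0.41,0],0.55,0.5]
  ]
}}

```text
clock: 8.48
tool_pos: [0.519, 0.3031, 0.3918]
eef_rot: [0.001, 1.0, 0.028, -0.001]
contact_force: [0.6, -0.5, -0.2]
grip_width: 0.0428
finger_force: 0.0
```

```bash
python3 -c "
from h import *
goto((.5465,.334,.32),-98.7)"
```

```text
t 8.47 tcp [0.519  0.3031 0.3918] yline -86.85 j [-1.17  0.31  0.76  1.45 -0.21  1.47 -1.93] F [ 0.6 -0.5 -0.2] w 0.0428 0.0
shares [ 0.195 -0.196  0.478] turn 0.132
```

>>> {"api": "jog_arm", "payload": {
  "rows": [
    [[0.1,-0.1,0.1],0.1,0.5],
    [[0.195,-0.196,0.25],0.132,0.5],
    [[0.195,-0.196,0.4],0.132,0.5],
    [[0.195,-0.196,0.47],0.132,0.5],
    [[0.195,-0.196,0.47],0.132,0.5]
  ]
}}

```text
clock: 9.1
tool_pos: [0.5471, 0.3279, 0.3228]
eef_rot: [0.001, 0.997, -0.077, -0.0]
contact_force: [-0.8, -0.1, 0.4]
grip_width: 0.0428
finger_force: 0.0
```

```bash
python3 -c "
from h import *
goto((.546,.334,.262),-98.7)
a,C=snap('wrist','w4.png')
print(proj('wrist',(.5463,.334,.261),C))
cv2.imwrite('pics/c4.png',a[:,:,::-1])"
```

```text
t 9.1 tcp [0.5471 0.3279 0.3228] yline -98.84 j [-1.15  0.42  0.78  1.48 -0.3   1.36 -2.08] F [-0.8 -0.1  0.4] w 0.0428 0.0
shares [-0.013 -0.04   0.405] turn -0.002
[264.43568651 241.2557358 ]
```

View pics/c4.png

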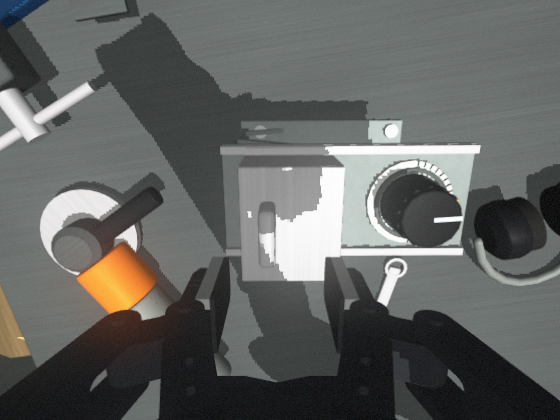

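The wrist view has the tab top at about (267,236), against a predicted (264,241), which is close enough to pinch. I'll go down and close on it.

>>> {"api": "jog_arm", "payload": {
  "rows": [
    [[-0.013,-0.03,0.1],0,0.5],
    [[-0.013,-0.03,0.2],0,0.5],
    [[-0.013,-0.03,0.3],0,0.5],
    [[-0.013,-0.03,0.4],0,0.5],
    [[-0.013,-0.03,0.4],0,0.5]
  ]
}}

```text
clock: 9.78
tool_pos: [0.5452, 0.3322, 0.2617]
eef_rot: [0.001, 0.997, -0.077, -0.001]
contact_force: [-0.6, 0.8, 0.0]
grip_width: 0.0422
finger_force: 0.0
```

>>> {"api": "jog_arm", "payload": {
  "rows": [
    [[0,0,0],0,0.05],
    [[0,0,0],0,0.05],
    [[0,0,0],0,0.05],
    [[0,0,0],0,0.05],
    [[0,0,0],0,0.05]
  ],
  "newtons": 40
}}

```text
clock: 10.4
tool_pos: [0.5466, 0.3328, 0.2644]
eef_rot: [-0.001, 0.997, -0.077, 0.001]
contact_force: [0.5, 1.0, 4.6]
grip_width: 0.0087
finger_force: 42.7
```

```bash
python3 -c "
from h import *
goto((.546,.334,.262),-98.7)"
```

```text
t 10.4 tcp [0.5466 0.3328 0.2644] yline -98.84 j [-1.15  0.46  0.76  1.56 -0.33  1.25 -2.07] F [0.5 1.  4.6] w 0.0087 42.7
shares [-0.005 -0.007  0.016] turn -0.002
```

>>> {"api": "jog_arm", "payload": {
  "rows": [
    [[0,0.1,0],0,0.05],
    [[0,0.2,0],0,0.05],
    [[0,0.3,0],0,0.05],
    [[0,0.4,0],0,0.05],
    [[0,0.5,0],0,0.05]
  ]
}}

```text
clock: 11.02
tool_pos: [0.5352, 0.2574, 0.2644]
eef_rot: [-0.001, 0.997, -0.077, 0.001]
contact_force: [3.1, 2.6, 6.1]
grip_width: 0.0087
finger_force: 42.9
```

>>> {"api": "jog_arm", "payload": {
  "rows": [
    [[0,0.03,0],0,0.05],
    [[0,0.06,0],0,0.05],
    [[0,0.09,0],0,0.05],
    [[0,0.12,0],0,0.05],
    [[0,0.14,0],0,0.05]
  ]
}}

```text
clock: 11.65
tool_pos: [0.5324, 0.2386, 0.2644]
eef_rot: [-0.002, 0.997, -0.077, 0.002]
contact_force: [4.1, 6.8, 2.8]
grip_width: 0.0087
finger_force: 42.6
```

```bash
python3 -c "
from h import *
goto((.5466,.3328,.262),-98.7)"
```

```text
t 11.65 tcp [0.5324 0.2386 0.2644] yline -98.86 j [-1.12  0.35  0.8   1.7  -0.27  1.2  -1.97] F [4.1 6.8 2.8] w 0.0087 42.6
shares [-0.003 -0.635  0.019] turn -0.002
```

>>> {"api": "jog_arm", "payload": {
  "rows": [
    [[0,0.015,0],0,0.05],
    [[0,0.03,0],0,0.05],
    [[0,0.045,0],0,0.05],
    [[0,0.045,0],0,0.05],
    [[0,0.045,0],0,0.05]
  ]
}}

```text
clock: 12.28
tool_pos: [0.5323, 0.2383, 0.2644]
eef_rot: [-0.006, 0.997, -0.075, 0.004]
contact_force: [8.5, 14.9, -0.9]
grip_width: 0.0091
finger_force: 42.1
```

The guard is against its stop: force rose to about 17 N with no movement. I'll ease off, release and lift.

>>> {"api": "jog_arm", "payload": {
  "rows": [
    [[0,-0.02,0],0,0.05],
    [[0,-0.02,0],0,0.4],
    [[0,-0.02,0],0,0.4],
    [[0,-0.02,0],0,0.4],
    [[0,-0.02,0],0,0.4]
  ]
}}

```text
clock: 12.9
tool_pos: [0.5305, 0.2333, 0.2632]
eef_rot: [0.0, 0.997, -0.078, -0.0]
contact_force: [-0.5, -0.4, 0.2]
grip_width: 0.0341
finger_force: 0.0
```

>>> {"api": "jog_arm", "payload": {
  "rows": [
    [[0,0,-0.1],0,0.4],
    [[0,0,-0.3],0,0.4],
    [[0,0,-0.6],0,0.4],
    [[0,0,-0.6],0,0.4],
    [[0,0,-0.6],0,0.4]
  ]
}}

```text
clock: 13.52
tool_pos: [0.5306, 0.2339, 0.3538]
eef_rot: [-0.0, 0.997, -0.077, -0.0]
contact_force: [0.0, -0.2, -0.1]
grip_width: 0.0343
finger_force: 0.0
```

```bash
python3 -c "
from h import *
goto((.575,-.251,.30))
for n,uv,z in (('top',(384.6,202.4),.123),('scene',(215.1,173),.125),('scene',(215,172),.128)): print(onz(n,uv,z))
snap('scene','s5.png');snap('wrist','w5.png')"
```

```text
t 13.53 tcp [0.5306 0.2339 0.3538] yline -98.86 j [-1.14  0.28  0.83  1.57 -0.21  1.38 -2.01] F [ 0.  -0.2 -0.1] w 0.0343 0.0
shares [0.79  3.148 0.357] turn None
[ 0.57420722 -0.25580732  0.123     ]
[ 0.57391144 -0.25860031  0.125     ]
[ 0.57362375 -0.25883693  0.128     ]
```

>>> {"api": "jog_arm", "payload": {
  "rows": [
    [[0.07,0.3,0],0,0],
    [[0.14,0.6,0],0,0],
    [[0.25,1,0],0,0],
    [[0.25,1,0],0,0],
    [[0.25,1,0],0,0]
  ]
}}

```text
clock: 14.25
tool_pos: [0.5443, 0.0803, 0.3527]
eef_rot: [-0.0, 0.997, -0.077, -0.001]
contact_force: [-0.6, 0.1, -0.1]
grip_width: 0.0001
finger_force: 0.0
```

>>> {"api": "jog_arm", "payload": {
  "rows": [
    [[0.07,0.3,0],0,0],
    [[0.14,0.6,0],0,0],
    [[0.25,1,0],0,0],
    [[0.25,1,0],0,0],
    [[0.25,1,0],0,0]
  ]
}}

```text
clock: 14.88
tool_pos: [0.5589, -0.072, 0.3528]
eef_rot: [-0.0, 0.997, -0.076, -0.001]
contact_force: [-0.8, 0.4, -0.4]
grip_width: -0.0003
finger_force: 0.0
```

>>> {"api": "jog_arm", "payload": {
  "rows": [
    [[0.07,0.3,0],0,0],
    [[0.14,0.6,0],0,0],
    [[0.25,0.85,0],0,0],
    [[0.25,0.85,0],0,0],
    [[0.25,0.85,0],0,0]
  ]
}}

```text
clock: 15.5
tool_pos: [0.5771, -0.2027, 0.3528]
eef_rot: [-0.001, 0.997, -0.075, -0.0]
contact_force: [-0.5, 0.6, 0.8]
grip_width: 0.0
finger_force: 0.0
```

```bash
python3 -c "
from h import *
goto((.574,-.255,.25))
a,C=snap('wrist','w6.png');s,_=snap('scene','s6.png')
print(proj('wrist',(.574,-.255,.125),C))
cv2.imwrite('pics/c6.png',np.hstack([a[:,80:480],cv2.resize(s[230:330,345:445],(400,420),interpolation=cv2.INTER_CUBIC)])[:,:,::-1])"
```

```text
t 15.5 tcp [ 0.5771 -0.2027  0.3528] yline -98.62 j [-0.41  0.4   0.95  1.5  -0.32  1.41 -1.17] F [-0.5  0.6  0.8] w 0.0 0.0
shares [0.033 0.349 0.685] turn None
[326.75108023 172.90355566]
```

View pics/c6.png

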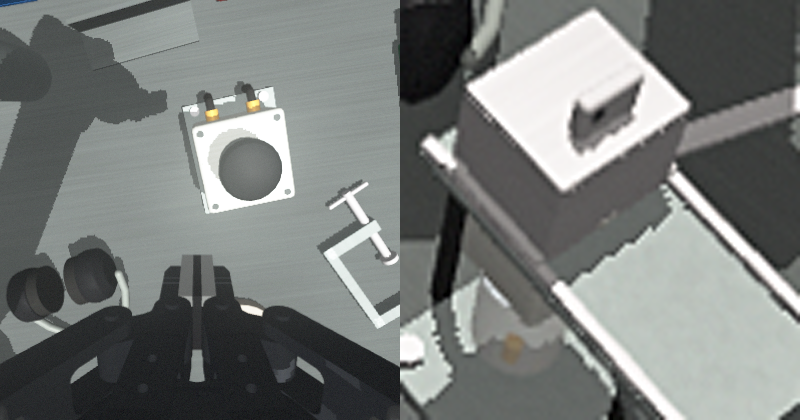

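In the left half (wrist), the mushroom head is at about (330,168), 4–5 px from the prediction. In the right half (scene), the guard covers the knob at its home end. I'll go down onto the head with shut fingers.

>>> {"api": "jog_arm", "payload": {
  "rows": [
    [[0.047,0.2,0],0,0],
    [[0.047,0.357,0.3],0,0],
    [[0.047,0.357,0.6],0,0],
    [[0.047,0.357,0.9],0,0],
    [[0.047,0.357,0.95],0,0]
  ]
}}

```text
clock: 16.23
tool_pos: [0.5739, -0.2563, 0.208]
eef_rot: [-0.002, 0.997, -0.076, -0.003]
contact_force: [0.3, 0.7, 0.7]
grip_width: 0.0002
finger_force: 0.0
```

>>> {"api": "jog_arm", "payload": {
  "rows": [
    [[0,0,0.1],0,0],
    [[0,0,0.18],0,0],
    [[0,0,0.26],0,0],
    [[0,0,0.26],0,0],
    [[0,0,0.26],0,0]
  ]
}}

```text
clock: 16.85
tool_pos: [0.5751, -0.2601, 0.1724]
eef_rot: [0.0, 0.997, -0.077, 0.0]
contact_force: [0.7, -0.3, 0.3]
grip_width: -0.0001
finger_force: 0.0
```

```bash
python3 -c "
from h import *
goto((.576,-.257,.139))"
```

```text
t 16.85 tcp [ 0.5751 -0.2601  0.1724] yline -98.86 j [-0.24  0.57  0.85  1.69 -0.47  1.1  -0.97] F [ 0.7 -0.3  0.3] w -0.0001 0.0
shares [ 0.003 -0.021  0.223] turn None
```

>>> {"api": "jog_arm", "payload": {
  "rows": [
    [[0,-0.02,0.06],0,0],
    [[0,-0.02,0.12],0,0],
    [[0,-0.02,0.18],0,0],
    [[0,-0.02,0.24],0,0],
    [[0,-0.02,0.28],0,0]
  ]
}}

```text
clock: 17.48
tool_pos: [0.576, -0.2568, 0.1383]
eef_rot: [-0.003, 0.997, -0.077, 0.001]
contact_force: [-19.7, 16.3, 73.4]
grip_width: 0.0002
finger_force: 36.5
```

>>> {"api": "jog_arm", "payload": {
  "rows": [
    [[0,0,0.02],0,0],
    [[0,0,0.04],0,0],
    [[0,0,0.04],0,0],
    [[0,0,0.04],0,0],
    [[0,0,0.04],0,0]
  ]
}}

```text
clock: 18.1
tool_pos: [0.5761, -0.2569, 0.1382]
eef_rot: [-0.005, 0.997, -0.077, 0.002]
contact_force: [-24.6, 19.2, 81.6]
grip_width: 0.0001
finger_force: 40.5
```

It's at the stop with more force than needed, so I'll ease off a little and hold.

>>> {"api": "jog_arm", "payload": {
  "rows": [
    [[0,0,-0.04],0,0],
    [[0,0,-0.04],0,0],
    [[0,0,-0.04],0,0],
    [[0,0,-0.04],0,0],
    [[0,0,-0.04],0,0]
  ]
}}

```text
clock: 18.73
tool_pos: [0.5759, -0.2567, 0.1385]
eef_rot: [-0.003, 0.997, -0.077, 0.001]
contact_force: [-15.1, 11.2, 50.1]
grip_width: -0.0003
finger_force: 24.9
```

>>> {"api": "jog_arm", "payload": {
  "rows": [
    [[0,0,0],0,0],
    [[0,0,0],0,0],
    [[0,0,0],0,0],
    [[0,0,0],0,0],
    [[0,0,0],0,0]
  ]
}}

```text
clock: 19.35
tool_pos: [0.5759, -0.2567, 0.1385]
eef_rot: [-0.003, 0.997, -0.077, 0.001]
contact_force: [-14.8, 11.1, 51.1]
grip_width: 0.0001
finger_force: 24.9
```

>>> {"api": "jog_arm", "payload": {
  "rows": [
    [[0,0,0],0,0],
    [[0,0,0],0,0],
    [[0,0,0],0,0],
    [[0,0,0],0,0],
    [[0,0,0],0,0]
  ]
}}

```text
clock: 19.98
tool_pos: [0.5759, -0.2567, 0.1385]
eef_rot: [-0.003, 0.997, -0.077, 0.001]
contact_force: [-14.7, 12.5, 50.3]
grip_width: -0.0001
finger_force: 24.9
```

>>> {"api": "jog_arm", "payload": {
  "rows": [
    [[0,0,0],0,0],
    [[0,0,0],0,0],
    [[0,0,0],0,0],
    [[0,0,0],0,0],
    [[0,0,0],0,0]
  ]
}}

```text
clock: 20.6
tool_pos: [0.5759, -0.2567, 0.1385]
eef_rot: [-0.003, 0.997, -0.077, 0.001]
contact_force: [-13.3, 12.0, 49.8]
grip_width: -0.0001
finger_force: 24.9
```

>>> {"api": "jog_arm", "payload": {
  "rows": [
    [[0,0,-0.1],0,0],
    [[0,0,-0.25],0,0],
    [[0,0,-0.45],0,0],
    [[0,0,-0.7],0,0],
    [[0,0,-0.9],0,0]
  ]
}}

```text
clock: 21.22
tool_pos: [0.5753, -0.2568, 0.2658]
eef_rot: [0.0, 0.997, -0.077, 0.0]
contact_force: [0.3, 0.0, -0.5]
grip_width: -0.0002
finger_force: 0.0
```

>>> {"api": "jog_arm", "payload": {
  "rows": [
    [[0,0,-0.2],0,0],
    [[0,0,-0.2],0,0],
    [[0,0,-0.2],0,0],
    [[0,0,-0.2],0,0],
    [[0,0,-0.2],0,0]
  ]
}}

```text
clock: 21.85
tool_pos: [0.575, -0.2565, 0.2939]
eef_rot: [-0.0, 0.997, -0.077, -0.001]
contact_force: [0.4, -0.6, 0.2]
grip_width: 0.0002
finger_force: 0.0
```

```bash
python3 -c "
from h import *
goto((.576,-.257,.3))
t,_=snap('top','t7.png');s,_=snap('scene','s7.png')
cv2.imwrite('pics/c7.png',np.hstack([cv2.resize(t[170:260,100:240],(400,300)),cv2.resize(s[140:320,180:460],(400,300))])[:,:,::-1])"
```

```text
t 21.85 tcp [ 0.575  -0.2565  0.2939] yline -98.85 j [-0.29  0.47  0.92  1.55 -0.38  1.32 -1.05] F [ 0.4 -0.6  0.2] w 0.0002 0.0
shares [ 0.007  0.002 -0.041] turn None
```

View pics/c7.png

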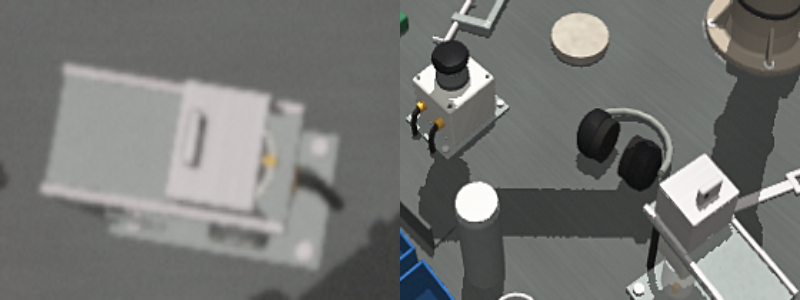

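The right half shows the head back up and the bystanders untouched. The left half shows the guard home, with its tab at (193,138) and the mark at (268,160) still in place. I'll hand the job in.

```bash
python3 -c "
from h import *
print(env.finish_job())"
```

```text
the job is handed in; nothing more can be done
None
```

The press is set up and the job is handed in: knob pointer within about 1° of the mark, guard against its stop, and palm valve held at its stop for over two seconds, then let fully back up; it briefly took about 82 N vertical force at the stop (limit 120 N), and the ear defenders and can were left where they were.

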